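# Shut the bench centrifuge and set its timer to six clicks

## Task

The bench centrifuge is loaded and standing open: first close its lid fully, then set its timer by turning the blue lever of the dial clockwise, click by click, until it rests in the sixth click from the red zero mark (the dial may already stand a few clicks up). Do not turn the dial while the lid is open, leave the things standing on and around the machine alone, and let go of everything at the end.

Things in the scene. Friction and masses are not known exactly. Their poses are not given: they have to be found in the camera images.
- centrifuge: Off-white bench centrifuge, fixed to the bench, 250 (x) x 340 (y) x 120 mm high; origin at the centre of its underside on the bench. Its front with the flat control deck is at its -y side (deck from y = -170 to -28 mm, top at z = 120 mm), the rotor chamber with the lid at its +y side. It stands turned by up to about 20 degrees.
- lid (a joint): Opening angle of the lid, rad: 0 = fully shut, at most 1.6; starts at 1.0 to 1.45 (open). The lid is an off-white plate 210 mm wide (along the machine's x), 180 mm from hinge to free edge, 14 mm thick; shut, its outer face is 15 mm above the deck. It turns about the machine's x direction through lid_hinge, stays at any angle (stiff hinge, no latch), and 2 to 5 N near its free edge moves it down.
- lid_hinge (a point): Middle of the lid's hinge axis, at the underside of the lid, at (0, 155, 121) mm in the machine's frame.
- lid_edge (a point): Middle of the lid's free edge on its outer face: 180 mm from the hinge axis along the lid and 14 mm outward from the hinge axis (the upper side when shut). It moves with the lid.
- dial (a joint): Angle of the timer dial, rad, growing clockwise seen from above: 0 = lever at the red zero mark (hard stop just below), each click 0.5236 (30 degrees), clicks 0 to 9, so the sixth is 3.142. A sprung detent holds it in each click: about 0.09 Nm (2 to 3 N at the lever's end) to leave one; past half way it snaps into the next by itself and stops there. Starts in click 0, 1, 2 or 3.
- dial_axis (a point): On the dial's upright turning axis at the height of the lever's top, at (-40, -100, 161) mm in the machine's frame. Dial: grey disc of 68 mm diameter, top 11 mm above the deck, and on it a dark blue upright bar (the lever), 14 mm thick, 11 to 41 mm above the deck, reaching 43 mm from the axis at its pointer end (white line on top) and 21 mm on the other side.
- dial_tip (a point): On top of the lever's pointer end, 40 mm from the dial's axis; it turns with the dial. Ten flat marks on the deck, 46 to 60 mm from the axis, one per click: the red, bigger zero mark lies 225 degrees counterclockwise from the machine's +x, the sixth (dark, like all others) at 45 degrees.
- adapter: Black rotor adapter, a stepped round piece 34 mm in diameter and 42 mm high, 70 g, standing loose on the control deck about 130 mm to the +x side of the dial's axis; origin at the centre of its underside. To be left alone.
- tube_rack: Blue rack with six capped tubes, 100 x 200 x 107 mm high, 0.6 kg, loose on the bench; origin under its centre. To be left alone.
- reagent: Amber bottle with a blue cap, 70 mm in diameter, 160 mm high, 0.4 kg, loose on the bench; origin under its centre. To be left alone.
- tip_box: Green-lidded box, 87 x 122 x 72 mm high, 0.25 kg, loose on the bench; origin under its centre. To be left alone.

How it is judged:
By the outcome, as a careful person would: the job done as asked, in the order asked, and still so for the second after the job is handed in, with the robot touching nothing.
It also fails if it takes over 51 s, if anything falls off the work surface, if the arm or the gripper's body presses on something with over 40 N, if the wrist force passes 120 N, or if a joint passes its speed limit or range.

## Robot

A 6-joint arm with a two-finger parallel gripper is mounted at the origin on the work surface. World frame = base frame: x ahead of the robot, y to its left, z up, the work surface at z = 0. Lengths are in mm, angles in rad, forces in N, time in s.
With the tool pointing down it reaches from about 350 to 975 mm from the base axis. Payload 7.1 kg.
Tool frame: the origin (TCP) lies at the very end of the fingers, on their centre line; the grasp point (between the pads) lies 19 mm behind it (ctrl.tcp_to_grasp is the distance from the TCP to the grasp point, in mm); z points along the fingers, x is the direction in which the jaws open and shut, and the axes are right-handed (so a half turn about z gives the same grasp; the last joint's range is limited). The gripper opens to 88 mm and grips with 3 to 60 N. Pads are 20 mm wide; open, the fingers measure 115 mm over their backs; the gripper's body (75 mm by 178 mm) begins 61 mm behind the grasp point.
Start: joints at [-1.208, 0.423, 1.63, -0, 1.089, -0.019], TCP at [232.886, -579.973, 222.675] pointing down, gripper open.
Joint ranges: [-3, 3], [-0.9, 2.11], [0.09, 2.58], [-1.31, 4.45], [0.11, 2.69], [-2.54, 2.54]. Speed limits (rad/s): [2.39, 2.39, 3.01, 3.14, 3.14, 3.14].

## Interface

Orientations are given as a rotation vector (axis times angle).
In Python, from workcell import get_obs, viewer, ctrl, masks_of gives the robot as it stands. The module is installed in compiled form; this text tells all that it offers.
- The arm moves only by the shell command python3 -m inch 'ROWS'. ROWS is JSON, a list of rows, each an object of numbers: "tx", "ty", "tz": the shift along the tool's x, y, z in cm; "ax", "ay", "az": the turn, a rotation vector about the tool's x, y, z in degrees; "jaw": the opening, from 0 (shut) to 1 (fully open). In form: [{"tx": .., "ty": .., "tz": .., "ax": .., "ay": .., "az": .., "jaw": ..}, ...]. A call has 1 to 12 rows; each row shifts and turns the commanded pose from where the row before left it, along the tool's axes as they then stand; what a row does not reach is not made up. A row lasts 1/8 s, in which the tool goes at most 62.5 mm and 10.7 degrees, less where a joint would pass 70% of its speed; a pose out of reach is approached as far as the arm can. A call is refused whole if a number of a shift passes 6.25 or a number of a turn 10.7, either way. A call with a gripper value outside its range is refused whole. The fingers move at their own pace and stop on an object; the grip force is fixed at half the most. Time passes only in rows, so rows that do not move let the fingers close. It gives the time, the measured TCP pose, the force and the opening at its end, in the units of the state.
- get_obs(): the state, without advancing time (a new reading comes with each control period).
- viewer.get_image(name): name is "scene" or "side" or "wrist"; returns (picture, depth): 400x640x3 uint8, red, green, blue; 400x640 float32, mm along the optical axis (not along the pixel's ray), 0 where there is no reading.
- viewer.get_calibration(name): a dict with "fx", "fy", "cx", "cy" (pixels), "rvec" (rotation vector, rad) and "tvec" (3), from world to camera coordinates, as OpenCV has them. Camera axes: x right, y down, z forward; pixel columns grow to the right and rows downward; lengths in mm; the calibration is good to about 2 mm. A picture is of the moment at which its call begins: read the wrist's pose just before it. get_calibration takes no time and is no camera call; for the wrist camera it gives the pose at the moment of the call.
- ctrl.close_job(): hands the job in, once; it reports no verdict.
Trained networks look in the newest picture that a camera, given by its name, has taken for a name from the list of things; names that differ only in an ending like _2 or _b are one class to them, and where a whole thing is asked for, a point or a joint stands for the part that bears it (a point fixed in the world has none). Each returns a list of dicts, best first, with "score" (0 to 1); they miss things now and then, are a little off and sometimes report something else, mostly with a low value. They report only what shows in the picture. A call takes as long as a camera call.
- masks_of(camera, thing): "pixels" (400x640 bool, what is visible of it) and "location" ([column, row] in pixels, amid what is visible of it).
The state is a dict: "t": time; "qpos": joint angles; "qvel": joint speeds; "joint_torque": joint torques, N m; "ee_pos": TCP position; "orientation": TCP orientation; "ft_force": force on the tool from outside, world axes, zero at the start; "moment": the same for the moment, N m; "width": finger opening in mm.
Only numpy, scipy, OpenCV 4.12 (cv2) and the standard library are available. Lean on these libraries where they do the work, as an engineer would, in place of code of your own. Each camera call takes 0.05 s, during which the arm holds its last target. There are 200 camera calls.

## Working session

There is one attempt and no reset: what is moved stays moved. The work goes in short steps, Python scripts to look and compute and a shell command to move; the robot and the scene stay as the last step left them, time stands still between calls to the robot, and variables do not carry over. Pictures are saved under pics/ and viewed, about 8 in all and at most 12, crops included, and the job is handed in when it is done.

```bash
mkdir -p pics; cat > h.py <<'E'
import numpy as np, cv2
from workcell import get_obs, viewer, ctrl, masks_of
def cal(n):
    c=viewer.get_calibration(n); R=cv2.Rodrigues(np.array(c["rvec"],float))[0]
    return c,R,np.array(c["tvec"],float).reshape(3)
def cloud(n,d,m=None):
    c,R,t=cal(n); v,u=np.nonzero((d>0)&(m if m is not None else True)); z=d[v,u]
    P=np.c_[(u-c["cx"])/c["fx"]*z,(v-c["cy"])/c["fy"]*z,z]
    return (P-t)@R, u, v
def proj(n,P):
    c,R,t=cal(n); q=np.atleast_2d(P)@R.T+t
    return np.c_[q[:,0]/q[:,2]*c["fx"]+c["cx"],q[:,1]/q[:,2]*c["fy"]+c["cy"]]
def save(name,im): cv2.imwrite("pics/"+name,im[:,:,::-1])
E
python3 - <<'E'
from h import *
ims=[]
for n in("scene","side"):
    im,d=viewer.get_image(n); ims.append(im); np.savez("/tmp/"+n,im=im,d=d)
    print(n, "campos", -cal(n)[1].T@cal(n)[2])
    for k in("centrifuge","lid","dial","adapter","tube_rack","reagent","tip_box"):
        for r in masks_of(n,k)[:2]:
            P,_,_=cloud(n,d,r["pixels"])
            if len(P): print(k,round(r["score"],2),np.round(r["location"]),len(P),np.median(P,0).round(),np.percentile(P,2,axis=0).round(),np.percentile(P,98,axis=0).round())
            if k in("lid","dial","centrifuge","adapter"): np.save(f"/tmp/{n}_{k}",r["pixels"]) if r["score"]>.5 else 0
save("a.png",cv2.resize(np.vstack(ims),(480,600)))
save("scene.png",ims[0])
E
```

```text
scene campos [1521.36222764 -519.41946322  798.75953201]
centrifuge 0.69 [144. 243.] 3493 [ 447. -438.   56.] [ 384. -529.    1.] [ 500. -331.  107.]
centrifuge 0.59 [353. 214.] 12390 [685.  79. 109.] [ 505. -113.   15.] [768. 225. 285.]
lid 0.8 [392. 158.] 1961 [671. 188. 222.] [220. 160.   3.] [750. 471. 295.]
dial 0.8 [300. 194.] 449 [568. -30. 134.] [533. -53. 122.] [596.   9. 161.]
adapter 0.47 [326. 217.] 211 [703. -38. 140.] [683. -50. 118.] [710.  -7. 161.]
tube_rack 0.95 [140. 243.] 3402 [ 447. -441.   56.] [ 385. -531.    2.] [ 500. -335.  107.]
reagent 0.87 [186. 277.] 1653 [ 677. -383.   85.] [ 648. -412.    7.] [ 689. -349.  159.]
tip_box 0.82 [420. 161.] 756 [455. 500.  61.] [378. 439.   1.] [463. 555.  73.]
side campos [ 481.94561787 1132.92140858 1148.85095783]
centrifuge 0.87 [296. 220.] 8721 [613. 211. 131.] [484. -76.  23.] [751. 258. 295.]
centrifuge 0.71 [322. 180.] 324 [555. -13. 135.] [527. -69. 119.] [593.  12. 164.]
lid 0.67 [285. 216.] 4274 [641. 211. 219.] [543. 174. 130.] [741. 247. 297.]
lid 0.31 [321. 183.] 293 [553. -11. 137.] [527. -36. 127.] [591.  12. 163.]
dial 0.89 [321. 182.] 347 [555. -13. 135.] [526. -57. 119.] [594. 192. 295.]
adapter 0.62 [278. 176.] 97 [691. -21. 147.] [676. -38. 131.] [704. -14. 165.]
tube_rack 0.84 [360. 134.] 1446 [ 434. -393.   59.] [ 353. -613.   -0.] [ 509. -318.  110.]
tube_rack 0.27 [295. 219.] 8829 [614. 211. 131.] [485. -77.  21.] [753. 258. 295.]
reagent 0.86 [303. 134.] 601 [ 650. -352.   80.] [ 618. -411.    1.] [ 693. -338.  161.]
tip_box 0.93 [359. 349.] 1957 [415. 522.  71.] [374. 445.   9.] [456. 562.  76.]
tip_box 0.56 [279. 175.] 114 [688. -21. 146.] [665. -38. 127.] [705. 126. 263.]
```

View pics/a.png

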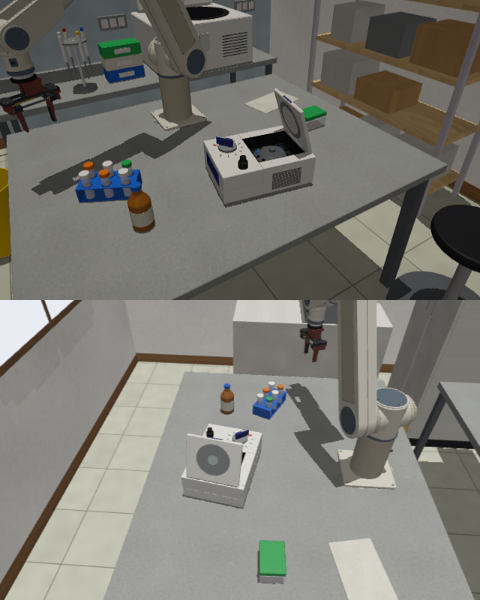

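```bash
cat > fit.py <<'E'
from h import *
from scipy.optimize import least_squares
A=[];C=[]
for n in("scene","side"):
    f=np.load(f"/tmp/{n}.npz"); P,u,v=cloud(n,f["d"]); A.append(P); C.append(f["im"][v,u].astype(int))
P=np.vstack(A);C=np.vstack(C)
k=(P[:,0]>440)&(P[:,0]<820)&(P[:,1]>-180)&(P[:,1]<300)
P=P[k];C=C[k]
s=P[(P[:,2]>12)&(P[:,2]<110)]; 
def loc(p,Q): c,s_=np.cos(p[2]),np.sin(p[2]); d=Q[:,:2]-p[:2]; return np.c_[d[:,0]*c+d[:,1]*s_,-d[:,0]*s_+d[:,1]*c]
def res(p):
    q=np.abs(loc(p,s)); a=q-[125,170]; o=np.maximum(a[:,0],a[:,1]); return np.clip(o,-25,25)
best=min((least_squares(res,[625+dx,75+dy,y],loss="soft_l1",f_scale=3) for y in np.radians([-20,-10,0,10,20]) for dx in(-20,20) for dy in(-20,20)),key=lambda r:r.cost)
p=best.x; print("pose",p[:2].round(1),np.degrees(p[2]).round(2),"med res",np.median(abs(res(p))),len(s))
q=loc(p,P); dk=P[(abs(q[:,0])<110)&(q[:,1]<-35)&(q[:,1]>-160)][:,2]; print("deck z",np.median(dk))
W=lambda l:np.r_[p[0]+l[0]*np.cos(p[2])-l[1]*np.sin(p[2]),p[1]+l[0]*np.sin(p[2])+l[1]*np.cos(p[2]),l[2]]
m=(abs(q[:,0])<100)&(q[:,1]>60)&(q[:,1]<260)&(P[:,2]>145)
L=np.c_[q,P[:,2]][m]
# lid: radial dir a: (y,z)=(155-r cos a,121+r sin a), offset 14 outward
def lr(a):
    dy=155-L[:,1]; dz=L[:,2]-121; off=-dy*np.sin(a)+dz*np.cos(a)   # outward
    return np.clip(np.minimum(abs(off),abs(off-14)),0,20)
a=np.linspace(.8,1.6,161); a=a[np.argmin([lr(x).sum() for x in a])]
print("lid angle",a,lr(a).mean(),"n",len(L))
print("lid_edge",W([0,155-180*np.cos(a)+14*np.sin(a),121+180*np.sin(a)+14*np.cos(a)]))
ax=W([-40,-100,161]); print("dial",ax)
b=(C[:,2]>C[:,0]+15)&(np.hypot(*(P[:,:2]-ax[:2]).T)<60)&(P[:,2]>135)&(P[:,2]<170)
B=(q[b]-[-40,-100]); w=np.linalg.svd(B-B.mean(0))[2][0] if len(B)<4000 else None
w=w*np.sign(w@B.mean(0)); th=np.degrees(np.arctan2(w[1],w[0])); print("lever n",len(B),"mean",B.mean(0),"ang",th,"click",((225-th)%360)/30)
ad=W([90,-100,120]); print("adapter approx",ad)
np.save("/tmp/pose.npy",p)
E
python3 fit.py
python3 - <<'E'
import numpy as np,cv2
f=np.load("/tmp/scene.npz")["im"]; cv2.imwrite("pics/c.png",cv2.resize(f[110:280,260:430,::-1],(600,600),interpolation=cv2.INTER_CUBIC))
E
```

```text
pose [618.9  70.5] -10.47 med res 1.6354290327608112 8312
deck z 119.29804356434784
lid angle 1.2850000000000001 2.422154388673999 n 5089
lid_edge [640.34357042 186.21132248 297.64564386]
dial [561.43431225 -20.57511112 161.        ]
lever n 337 mean [-4.22225234 -5.33178243] ang -133.2765381830427 click 11.94255127276809
adapter approx [689.26787619 -44.20940673 120.        ]
```

View pics/c.png

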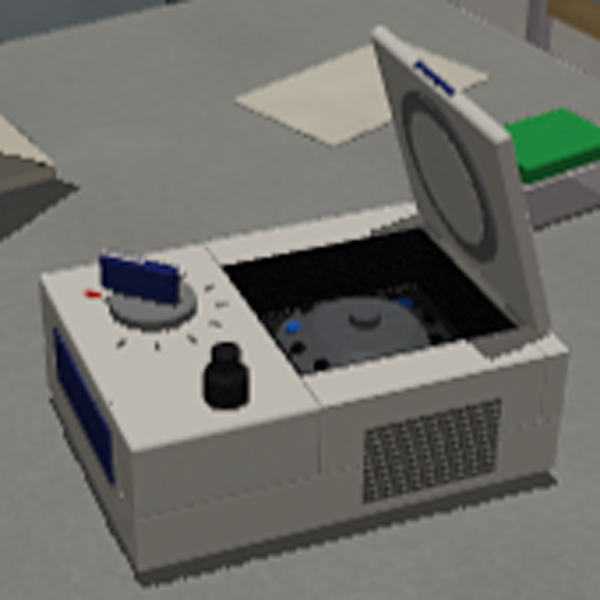

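```bash
cat >> h.py <<'E'
def R0(): return cv2.Rodrigues(np.array(get_obs()["orientation"],float))[0]
def st():
    o=get_obs(); R=R0(); print("t",round(o["t"],2),"tcp",np.round(o["ee_pos"],1),"q",np.round(o["qpos"],2),"F",np.round(o["ft_force"],1),"w",round(o["width"],1),"xyaw",np.degrees(np.arctan2(R[1,0],R[0,0])).round(1),"zdn",R[:,2].round(3))
def to(P): print("to",np.round(P),"tool cm",np.round(R0().T@(np.array(P)-get_obs()["ee_pos"])/10,2))
E
python3 - <<'E'
from h import *
st(); print(R0().round(3))
p=np.load("/tmp/pose.npy")
c,s=np.cos(p[2]),np.sin(p[2])
W=lambda l:np.r_[p[0]+l[0]*c-l[1]*s,p[1]+l[0]*s+l[1]*c,l[2]]
r=160
print("start behind",W([0,160,330]),W([0,160,278]))
for a in(1.285,1.1,.9,.7,.5,.3,.15,0): print(a,W([0,155-r*np.cos(a)+14*np.sin(a)+12,121+r*np.sin(a)+14*np.cos(a)]).round(1))
to(W([0,160,430]));to(W([-40,-100,300]))
E
```

```text
t 0.8 tcp [ 232.9 -580.   222.7] q [-1.21  0.42  1.63  0.    1.09 -0.02] F [ 0.5  0.2 -0.9] w 87.6 xyaw -68.1 zdn [ 0. -0. -1.]
[[ 0.373 -0.928  0.   ]
 [-0.928 -0.373 -0.   ]
 [ 0.    -0.    -1.   ]]
start behind [648.03630777 227.81992582 330.        ] [648.03630777 227.81992582 278.        ]
1.285 [643.6 203.6 278.5]
1.1 [638.4 175.6 269.9]
0.9 [633.2 147.7 255. ]
0.7 [628.7 123.2 234.8]
0.5 [625.  103.2 210. ]
0.3 [622.3  88.5 181.7]
0.15 [620.9  81.2 158.8]
0 [620.2  77.4 135. ]
to [648. 228. 430.] tool cm [-59.49 -68.62 -20.73]
to [561. -21. 300.] tool cm [-39.67 -51.33  -7.73]
```

```bash
python3 -m inch '[{"tz":-6.2,"jaw":0},{"tz":-6.2,"jaw":0},{"tz":-6.2,"jaw":0},{"tx":-3.97,"ty":-4.57,"jaw":0},{"tx":-3.97,"ty":-4.57,"jaw":0},{"tx":-3.97,"ty":-4.57,"jaw":0},{"tx":-3.97,"ty":-4.57,"jaw":0},{"tx":-3.97,"ty":-4.57,"jaw":0},{"tx":-3.97,"ty":-4.57,"jaw":0},{"tx":-3.97,"ty":-4.57,"jaw":0},{"tx":-3.97,"ty":-4.57,"jaw":0},{"jaw":0}]'
python3 - <<'E'
from h import *
st(); to([648,228,430])
E
```

```text
t 0.8 tcp [ 232.9 -580.   222.7] q [-1.21  0.42  1.63  0.    1.09 -0.02] F [ 0.5  0.2 -0.9] w 87.6 xyaw -68.1 zdn [ 0. -0. -1.]
to [648 228 430] tool cm [-59.51 -68.63 -20.73]$[0]: bad value
```

```bash
python3 -m inch '[{"tx":0,"ty":0,"tz":-6.2,"ax":0,"ay":0,"az":0,"jaw":0},{"tx":0,"ty":0,"tz":-6.2,"ax":0,"ay":0,"az":0,"jaw":0},{"tx":0,"ty":0,"tz":-6.2,"ax":0,"ay":0,"az":0,"jaw":0},{"tx":-3.97,"ty":-4.57,"tz":0,"ax":0,"ay":0,"az":0,"jaw":0},{"tx":-3.97,"ty":-4.57,"tz":0,"ax":0,"ay":0,"az":0,"jaw":0},{"tx":-3.97,"ty":-4.57,"tz":0,"ax":0,"ay":0,"az":0,"jaw":0},{"tx":-3.97,"ty":-4.57,"tz":0,"ax":0,"ay":0,"az":0,"jaw":0},{"tx":-3.97,"ty":-4.57,"tz":0,"ax":0,"ay":0,"az":0,"jaw":0},{"tx":-3.97,"ty":-4.57,"tz":0,"ax":0,"ay":0,"az":0,"jaw":0}]'
python3 - <<'E'
from h import *
st(); to([648,228,430])
E
```

```text
t: 1.92
ee_pos: [399.1, -255.0, 408.9]
orientation: [-2.602, 1.76, -0.001]
ft_force: [0.6, -1.1, 0.7]
width: 1.8
t 1.93 tcp [ 399.1 -255.   408.9] q [-0.59  0.01  1.72  0.    1.4   0.6 ] F [ 0.6 -1.1  0.7] w 1.8 xyaw -68.1 zdn [ 0.001 -0.    -1.   ]
to [648 228 430] tool cm [-35.56 -41.08  -2.11]
```

```bash
python3 -m inch '[{"tx":-3.95,"ty":-4.56,"tz":-0.3,"ax":0,"ay":0,"az":0,"jaw":0},{"tx":-3.95,"ty":-4.56,"tz":-0.3,"ax":0,"ay":0,"az":0,"jaw":0},{"tx":-3.95,"ty":-4.56,"tz":-0.3,"ax":0,"ay":0,"az":0,"jaw":0},{"tx":-3.95,"ty":-4.56,"tz":-0.3,"ax":0,"ay":0,"az":0,"jaw":0},{"tx":-3.95,"ty":-4.56,"tz":-0.3,"ax":0,"ay":0,"az":0,"jaw":0},{"tx":-3.95,"ty":-4.56,"tz":-0.3,"ax":0,"ay":0,"az":0,"jaw":0},{"tx":-3.95,"ty":-4.56,"tz":-0.3,"ax":0,"ay":0,"az":0,"jaw":0},{"tx":-3.95,"ty":-4.56,"tz":0,"ax":0,"ay":0,"az":0,"jaw":0},{"tx":-3.95,"ty":-4.56,"tz":0,"ax":0,"ay":0,"az":0,"jaw":0},{"tx":0,"ty":0,"tz":0,"ax":0,"ay":0,"az":-10,"jaw":0},{"tx":0,"ty":0,"tz":0,"ax":0,"ay":0,"az":-10,"jaw":0},{"tx":0,"ty":0,"tz":0,"ax":0,"ay":0,"az":-10,"jaw":0}]'
python3 -m inch '[{"tx":0,"ty":0,"tz":0,"ax":0,"ay":0,"az":-10,"jaw":0},{"tx":0,"ty":0,"tz":0,"ax":0,"ay":0,"az":-10,"jaw":0},{"tx":0,"ty":0,"tz":0,"ax":0,"ay":0,"az":-7.6,"jaw":0},{"tx":0,"ty":0,"tz":0,"ax":0,"ay":0,"az":0,"jaw":0}]'
python3 - <<'E'
from h import *
st(); to([648,228,430]);to([648,228,279])
E
```

```text
t: 3.42
ee_pos: [646.9, 226.4, 429.3]
orientation: [2.972, -1.017, -0.001]
ft_force: [0.6, -0.0, 0.7]
width: 0.4
t: 3.92
ee_pos: [646.9, 226.1, 429.6]
orientation: [3.128, -0.29, -0.0]
ft_force: [0.3, 0.7, -0.1]
width: 0.6
t 3.92 tcp [646.9 226.1 429.6] q [0.32 0.37 1.24 0.   1.53 0.5 ] F [ 0.3  0.7 -0.1] w 0.6 xyaw -10.6 zdn [-0. -0. -1.]
to [648 228 430] tool cm [ 0.07 -0.21 -0.04]
to [648 228 279] tool cm [ 0.07 -0.21 15.06]
```

```bash
python3 -m inch '[{"tx":0,"ty":-0.4,"tz":5,"ax":0,"ay":0,"az":0,"jaw":0},{"tx":0,"ty":-0.4,"tz":5,"ax":0,"ay":0,"az":0,"jaw":0},{"tx":0,"ty":0,"tz":5,"ax":0,"ay":0,"az":0,"jaw":0},{"tx":0,"ty":1,"tz":0,"ax":0,"ay":0,"az":0,"jaw":0},{"tx":0,"ty":1,"tz":0,"ax":0,"ay":0,"az":0,"jaw":0},{"tx":0,"ty":0.8,"tz":0,"ax":0,"ay":0,"az":0,"jaw":0},{"tx":0,"ty":0,"tz":0,"ax":0,"ay":0,"az":0,"jaw":0}]'
python3 - <<'E'
from h import *
st(); im,d=viewer.get_image("side"); 
save("d.png",cv2.resize(im[60:310,140:460],(640,500),interpolation=cv2.INTER_CUBIC))
E
```

```text
t: 4.8
ee_pos: [644.1, 205.7, 281.9]
orientation: [-3.127, 0.29, -0.005]
ft_force: [-0.3, 0.7, -0.7]
width: 0.3
t 4.8 tcp [644.1 205.7 281.9] q [0.29 0.44 1.46 0.   1.24 0.48] F [-0.3  0.7 -0.7] w 0.3 xyaw -10.6 zdn [ 0.003  0.001 -1.   ]
```

View pics/d.png

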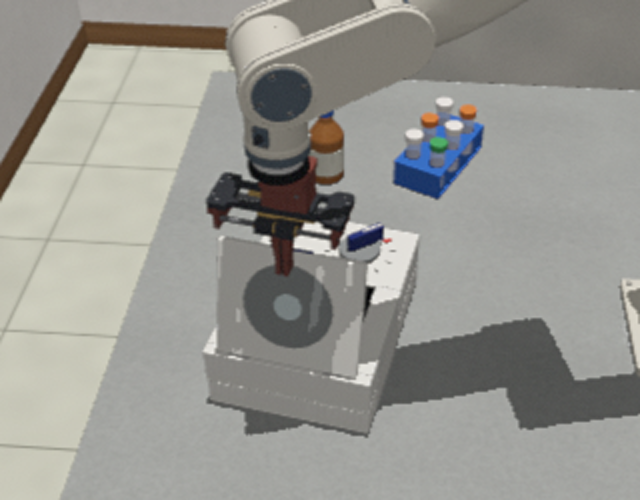

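```bash
python3 -m inch '[{"tx":0,"ty":1.5,"tz":0.6,"ax":0,"ay":0,"az":0,"jaw":0},{"tx":0,"ty":1.5,"tz":0.6,"ax":0,"ay":0,"az":0,"jaw":0},{"tx":0,"ty":1.4,"tz":0.75,"ax":0,"ay":0,"az":0,"jaw":0},{"tx":0,"ty":1.4,"tz":0.75,"ax":0,"ay":0,"az":0,"jaw":0},{"tx":0,"ty":1.25,"tz":1,"ax":0,"ay":0,"az":0,"jaw":0},{"tx":0,"ty":1.25,"tz":1,"ax":0,"ay":0,"az":0,"jaw":0},{"tx":0,"ty":1,"tz":1.25,"ax":0,"ay":0,"az":0,"jaw":0},{"tx":0,"ty":1,"tz":1.25,"ax":0,"ay":0,"az":0,"jaw":0},{"tx":0,"ty":0.75,"tz":1.4,"ax":0,"ay":0,"az":0,"jaw":0},{"tx":0,"ty":0.75,"tz":1.4,"ax":0,"ay":0,"az":0,"jaw":0},{"tx":0,"ty":0.38,"tz":1.15,"ax":0,"ay":0,"az":0,"jaw":0},{"tx":0,"ty":0.38,"tz":1.15,"ax":0,"ay":0,"az":0,"jaw":0}]'
python3 - <<'E'
from h import *
st(); to([620,77,135])
E
```

```text
t: 6.35
ee_pos: [620.2, 82.8, 155.8]
orientation: [-3.128, 0.288, 0.001]
ft_force: [-0.9, 0.9, 0.6]
width: 0.4
t 6.35 tcp [620.2  82.8 155.8] q [0.11 0.5  1.67 0.   0.96 0.3 ] F [-0.9  0.9  0.6] w 0.4 xyaw -10.5 zdn [-0.  0. -1.]
to [620  77 135] tool cm [0.08 0.58 2.08]
```

```bash
python3 -m inch '[{"tx":0,"ty":0.2,"tz":0.9,"ax":0,"ay":0,"az":0,"jaw":0},{"tx":0,"ty":0.2,"tz":0.9,"ax":0,"ay":0,"az":0,"jaw":0},{"tx":0,"ty":0.2,"tz":0.5,"ax":0,"ay":0,"az":0,"jaw":0},{"tx":0,"ty":0,"tz":0.3,"ax":0,"ay":0,"az":0,"jaw":0},{"tx":0,"ty":0,"tz":0,"ax":0,"ay":0,"az":0,"jaw":0}]'
python3 - <<'E'
from h import *
st()
E
```

```text
t: 6.98
ee_pos: [619.4, 78.1, 135.0]
orientation: [-3.127, 0.288, -0.001]
ft_force: [-13.1, 3.0, 34.1]
width: 0.6
t 6.97 tcp [619.4  78.1 135. ] q [0.11 0.53 1.69 0.   0.92 0.29] F [-13.1   3.   34.1] w 0.6 xyaw -10.5 zdn [ 0.001  0.002 -1.   ]
```

```bash
python3 -m inch '[{"tx":0,"ty":0,"tz":-2,"ax":0,"ay":0,"az":0,"jaw":0},{"tx":0,"ty":0,"tz":-6,"ax":0,"ay":0,"az":0,"jaw":0},{"tx":0,"ty":0,"tz":-6,"ax":0,"ay":0,"az":0,"jaw":0},{"tx":-2,"ty":5.3,"tz":-2,"ax":0,"ay":0,"az":0,"jaw":0},{"tx":-2,"ty":5.4,"tz":-2,"ax":0,"ay":0,"az":0,"jaw":0},{"tx":0,"ty":0,"tz":0,"ax":0,"ay":0,"az":0,"jaw":0}]'
python3 - <<'E'
from h import *
st()
im,d=viewer.get_image("wrist"); save("w.png",im)
for r in masks_of("wrist","dial")[:1]: print(r["score"],r["location"])
p=np.load("/tmp/pose.npy");c,s=np.cos(p[2]),np.sin(p[2])
W=lambda l:np.r_[p[0]+l[0]*c-l[1]*s,p[1]+l[0]*s+l[1]*c,l[2]]
g=np.radians(225)
print("axis",proj("wrist",W([-40,-100,161])),"zero",proj("wrist",W([-40+53*np.cos(g),-100+53*np.sin(g),120])))
np.savez("/tmp/wrist",im=im,d=d)
# lever: blue pixels on top
P,u,v=cloud("wrist",d); C=im[v,u].astype(int)
ax=W([-40,-100,0]); 
b=(np.hypot(*(P[:,:2]-ax[:2]).T)<60)&(P[:,2]>154)&(P[:,2]<168)
Q=P[b]; print("lever pts",len(Q),np.median(Q,0) if len(Q) else 0)
if len(Q):
    (cx,cy),wh,an=cv2.minAreaRect(Q[:,:2].astype(np.float32)); print("rect",cx,cy,wh,an,"axis est",ax[:2])
# deck zero red
k=(C[:,0]>C[:,1]+60)&(C[:,0]>C[:,2]+60)&(abs(P[:,2]-120)<8); print("red",k.sum(),np.median(P[k],0) if k.any() else 0,"exp",W([-40+53*np.cos(g),-100+53*np.sin(g),120]))
E
```

```text
t: 7.72
ee_pos: [559.7, -23.5, 312.8]
orientation: [3.127, -0.293, 0.005]
ft_force: [0.4, -0.5, -0.2]
width: 0.4
t 7.72 tcp [559.7 -23.5 312.8] q [-0.06  0.23  1.69 -0.    1.22  0.12] F [ 0.4 -0.5 -0.2] w 0.4 xyaw -10.7 zdn [ 0.003 -0.001 -1.   ]
0.57 [314.2, 176.1]
axis [[318.0451543  185.93763116]] zero [[285.11516443 210.85471288]]
lever pts 838 [551.94923142 -23.48002034 157.50015237]
rect 551.1349487304688 -24.700992584228516 (63.96485900878906, 13.76351547241211) 34.27664566040039 axis est [561.43431225 -20.57511112]
red 40 [513.87035907 -49.02494769 117.80851912] exp [517.76885545 -50.61388411 120.        ]
```

View pics/w.png

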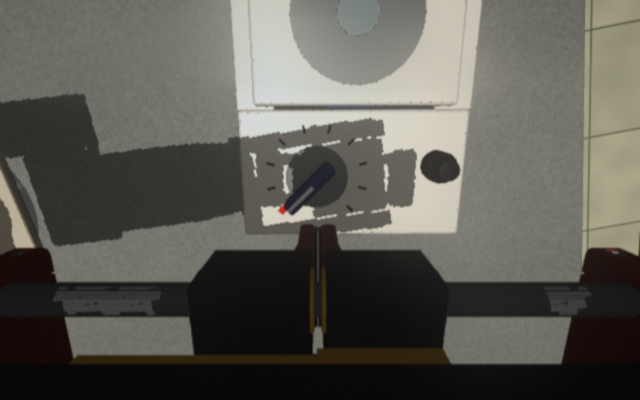

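```bash
python3 -m inch '[{"tx":0,"ty":0,"tz":0,"ax":0,"ay":0,"az":-10.7,"jaw":1},{"tx":0,"ty":0,"tz":0,"ax":0,"ay":0,"az":-10.7,"jaw":1},{"tx":0,"ty":0,"tz":0,"ax":0,"ay":0,"az":-10.7,"jaw":1},{"tx":0,"ty":0,"tz":0,"ax":0,"ay":0,"az":-10.7,"jaw":1},{"tx":0,"ty":0,"tz":0,"ax":0,"ay":0,"az":-10.7,"jaw":1},{"tx":0,"ty":0,"tz":0,"ax":0,"ay":0,"az":-10.7,"jaw":1},{"tx":0,"ty":0,"tz":0,"ax":0,"ay":0,"az":-10.7,"jaw":1},{"tx":0,"ty":0,"tz":0,"ax":0,"ay":0,"az":-10.7,"jaw":1},{"tx":0,"ty":0,"tz":0,"ax":0,"ay":0,"az":-10.7,"jaw":1},{"tx":0,"ty":0,"tz":0,"ax":0,"ay":0,"az":-10.7,"jaw":1},{"tx":0,"ty":0,"tz":0,"ax":0,"ay":0,"az":-10.7,"jaw":1},{"tx":0,"ty":0,"tz":0,"ax":0,"ay":0,"az":-10.7,"jaw":1}]'
python3 -m inch '[{"tx":0,"ty":0,"tz":3,"ax":0,"ay":0,"az":-6.7,"jaw":1},{"tx":0,"ty":0,"tz":5,"ax":0,"ay":0,"az":0,"jaw":1},{"tx":0,"ty":0,"tz":1,"ax":0,"ay":0,"az":0,"jaw":1},{"tx":0,"ty":0,"tz":0,"ax":0,"ay":0,"az":0,"jaw":1}]'
python3 - <<'E'
from h import *
st(); to([560.3,-19,137.5])
im,d=viewer.get_image("side")
P,u,v=cloud("side",d); p=np.load("/tmp/pose.npy");c,s=np.cos(p[2]),np.sin(p[2])
D=P[:,:2]-p[:2]; l=np.c_[D[:,0]*c+D[:,1]*s,-D[:,0]*s+D[:,1]*c]
for y in(-15,40,90,140):
    k=(abs(l[:,0])<95)&(abs(l[:,1]-y)<8); print("lid z at y",y,k.sum(),np.percentile(P[k][:,2],[10,50,90]).round(1))
E
```

```text
t: 9.32
ee_pos: [560.8, -19.6, 309.5]
orientation: [-1.61, -2.696, 0.001]
ft_force: [-0.0, -0.1, 0.8]
width: 87.9
t: 9.82
ee_pos: [560.7, -20.2, 220.3]
orientation: [-1.459, -2.781, 0.001]
ft_force: [0.6, 0.3, -0.5]
width: 88.1
t 9.82 tcp [560.7 -20.2 220.3] q [-0.06  0.33  1.77  0.    1.04 -2.23] F [ 0.6  0.3 -0.5] w 88.1 xyaw 124.6 zdn [-0.002  0.    -1.   ]
to [560. -19. 138.] tool cm [0.11 0.05 8.28]
lid z at y -15 245 [133.2 136.6 337. ]
lid z at y 40 225 [133.3 135.9 138.6]
lid z at y 90 254 [133.1 135.6 138.6]
lid z at y 140 269 [132.9 135.5 138. ]
```

```bash
python3 -m inch '[{"tx":0.1,"ty":0.05,"tz":3.5,"ax":0,"ay":0,"az":0,"jaw":1},{"tx":0,"ty":0,"tz":3.5,"ax":0,"ay":0,"az":0,"jaw":1},{"tx":0,"ty":0,"tz":1.2,"ax":0,"ay":0,"az":0,"jaw":1},{"tx":0,"ty":0,"tz":0,"ax":0,"ay":0,"az":0,"jaw":1},{"tx":0,"ty":0,"tz":0,"ax":0,"ay":0,"az":0,"jaw":0.1},{"tx":0,"ty":0,"tz":0,"ax":0,"ay":0,"az":0,"jaw":0},{"tx":0,"ty":0,"tz":0,"ax":0,"ay":0,"az":0,"jaw":0},{"tx":0,"ty":0,"tz":0,"ax":0,"ay":0,"az":0,"jaw":0},{"tx":0,"ty":0,"tz":0,"ax":0,"ay":0,"az":0,"jaw":0},{"tx":0,"ty":0,"tz":0,"ax":0,"ay":0,"az":0,"jaw":0}]'
python3 - <<'E'
from h import *
st()
E
```

```text
t: 11.12
ee_pos: [560.3, -19.8, 138.6]
orientation: [-1.461, -2.781, 0.0]
ft_force: [0.4, -0.9, 0.2]
width: 31.3
t 11.12 tcp [560.3 -19.8 138.6] q [-0.06  0.44  1.83  0.    0.87 -2.23] F [ 0.4 -0.9  0.2] w 31.3 xyaw 124.6 zdn [-0.  0. -1.]
```

Still closing; wait a little, then turn the first 30°.

```bash
python3 -m inch '[{"tx":0,"ty":0,"tz":0,"ax":0,"ay":0,"az":0,"jaw":0},{"tx":0,"ty":0,"tz":0,"ax":0,"ay":0,"az":0,"jaw":0},{"tx":0,"ty":0,"tz":0,"ax":0,"ay":0,"az":0,"jaw":0},{"tx":0,"ty":0,"tz":0,"ax":0,"ay":0,"az":0,"jaw":0}]'
python3 -m inch '[{"tx":0,"ty":0,"tz":0,"ax":0,"ay":0,"az":6,"jaw":0},{"tx":0,"ty":0,"tz":0,"ax":0,"ay":0,"az":6,"jaw":0},{"tx":0,"ty":0,"tz":0,"ax":0,"ay":0,"az":6,"jaw":0},{"tx":0,"ty":0,"tz":0,"ax":0,"ay":0,"az":6,"jaw":0},{"tx":0,"ty":0,"tz":0,"ax":0,"ay":0,"az":6,"jaw":0},{"tx":0,"ty":0,"tz":0,"ax":0,"ay":0,"az":0,"jaw":0}]'
python3 - <<'E'
from h import *
st(); print(get_obs()["moment"])
E
```

```text
t: 11.62
ee_pos: [560.4, -20.0, 138.7]
orientation: [1.461, 2.781, -0.0]
ft_force: [1.2, -3.1, -1.7]
width: 14.2
t: 12.38
ee_pos: [560.6, -20.4, 138.7]
orientation: [2.131, 2.307, -0.0]
ft_force: [1.2, -4.3, -1.3]
width: 13.9
t 12.38 tcp [560.6 -20.4 138.7] q [-0.06  0.44  1.83 -0.    0.87 -1.71] F [ 1.2 -4.3 -1.3] w 13.9 xyaw 94.6 zdn [ 0.001 -0.001 -1.   ]
[-0.77083609 -0.43517778 -0.00336179]
```

Gripped at 14 mm, one click turned, low forces. Five more.

```bash
python3 -m inch '[{"tx":0,"ty":0,"tz":0,"ax":0,"ay":0,"az":6,"jaw":0},{"tx":0,"ty":0,"tz":0,"ax":0,"ay":0,"az":6,"jaw":0},{"tx":0,"ty":0,"tz":0,"ax":0,"ay":0,"az":6,"jaw":0},{"tx":0,"ty":0,"tz":0,"ax":0,"ay":0,"az":6,"jaw":0},{"tx":0,"ty":0,"tz":0,"ax":0,"ay":0,"az":6,"jaw":0},{"tx":0,"ty":0,"tz":0,"ax":0,"ay":0,"az":6,"jaw":0},{"tx":0,"ty":0,"tz":0,"ax":0,"ay":0,"az":6,"jaw":0},{"tx":0,"ty":0,"tz":0,"ax":0,"ay":0,"az":6,"jaw":0},{"tx":0,"ty":0,"tz":0,"ax":0,"ay":0,"az":6,"jaw":0},{"tx":0,"ty":0,"tz":0,"ax":0,"ay":0,"az":6,"jaw":0},{"tx":0,"ty":0,"tz":0,"ax":0,"ay":0,"az":0,"jaw":0}]'
python3 -m inch '[{"tx":0,"ty":0,"tz":0,"ax":0,"ay":0,"az":6,"jaw":0},{"tx":0,"ty":0,"tz":0,"ax":0,"ay":0,"az":6,"jaw":0},{"tx":0,"ty":0,"tz":0,"ax":0,"ay":0,"az":6,"jaw":0},{"tx":0,"ty":0,"tz":0,"ax":0,"ay":0,"az":6,"jaw":0},{"tx":0,"ty":0,"tz":0,"ax":0,"ay":0,"az":6,"jaw":0},{"tx":0,"ty":0,"tz":0,"ax":0,"ay":0,"az":6,"jaw":0},{"tx":0,"ty":0,"tz":0,"ax":0,"ay":0,"az":6,"jaw":0},{"tx":0,"ty":0,"tz":0,"ax":0,"ay":0,"az":6,"jaw":0},{"tx":0,"ty":0,"tz":0,"ax":0,"ay":0,"az":6,"jaw":0},{"tx":0,"ty":0,"tz":0,"ax":0,"ay":0,"az":6,"jaw":0},{"tx":0,"ty":0,"tz":0,"ax":0,"ay":0,"az":0,"jaw":0}]'
python3 -m inch '[{"tx":0,"ty":0,"tz":0,"ax":0,"ay":0,"az":6,"jaw":0},{"tx":0,"ty":0,"tz":0,"ax":0,"ay":0,"az":6,"jaw":0},{"tx":0,"ty":0,"tz":0,"ax":0,"ay":0,"az":6,"jaw":0},{"tx":0,"ty":0,"tz":0,"ax":0,"ay":0,"az":6,"jaw":0},{"tx":0,"ty":0,"tz":0,"ax":0,"ay":0,"az":6,"jaw":0},{"tx":0,"ty":0,"tz":0,"ax":0,"ay":0,"az":0,"jaw":0}]'
python3 - <<'E'
from h import *
st(); print(get_obs()["moment"])
E
```

```text
t: 13.75
ee_pos: [560.2, -21.3, 138.7]
orientation: [2.998, 0.933, -0.001]
ft_force: [-0.2, -8.2, -1.1]
width: 13.8
t: 15.12
ee_pos: [559.3, -21.4, 138.6]
orientation: [3.062, -0.69, -0.002]
ft_force: [-3.7, -10.0, 2.6]
width: 13.9
t: 15.88
ee_pos: [558.9, -21.1, 138.6]
orientation: [2.779, -1.459, -0.003]
ft_force: [-3.4, -8.4, 4.3]
width: 13.7
t 15.88 tcp [558.9 -21.1 138.6] q [-0.06  0.44  1.83 -0.    0.87  0.91] F [-3.4 -8.4  4.3] w 13.7 xyaw -55.4 zdn [-0.003 -0.002 -1.   ]
[-1.59978071  0.69012069  0.01878404]
```

```bash
python3 -m inch '[{"tx":0,"ty":0,"tz":0,"ax":0,"ay":0,"az":0,"jaw":0.6},{"tx":0,"ty":0,"tz":0,"ax":0,"ay":0,"az":0,"jaw":0.6},{"tx":0,"ty":0,"tz":0,"ax":0,"ay":0,"az":0,"jaw":0.6},{"tx":0,"ty":0,"tz":0,"ax":0,"ay":0,"az":0,"jaw":0.6},{"tx":0,"ty":0,"tz":0,"ax":0,"ay":0,"az":0,"jaw":0.6},{"tx":0,"ty":0,"tz":-1,"ax":0,"ay":0,"az":0,"jaw":0.6},{"tx":0,"ty":0,"tz":-4,"ax":0,"ay":0,"az":0,"jaw":0.6},{"tx":0,"ty":0,"tz":-5,"ax":0,"ay":0,"az":0,"jaw":0.6},{"tx":0,"ty":0,"tz":-5,"ax":0,"ay":0,"az":0,"jaw":0.6},{"tx":0,"ty":0,"tz":-3,"ax":0,"ay":0,"az":0,"jaw":0.6},{"tx":0,"ty":0,"tz":0,"ax":0,"ay":0,"az":0,"jaw":0.6}]'
python3 - <<'E'
from h import *
st()
im,d=viewer.get_image("wrist"); save("w2.png",im)
P,u,v=cloud("wrist",d)
b=(np.hypot(P[:,0]-560.5,P[:,1]+19.5)<60)&(P[:,2]>150)&(P[:,2]<170)
(cx,cy),wh,an=cv2.minAreaRect(P[b][:,:2].astype(np.float32)); print("rect",b.sum(),cx,cy,wh,an)
p=np.load("/tmp/pose.npy");c,s=np.cos(p[2]),np.sin(p[2])
im,d=viewer.get_image("side"); P,u,v=cloud("side",d)
D=P[:,:2]-p[:2]; l=np.c_[D[:,0]*c+D[:,1]*s,-D[:,0]*s+D[:,1]*c]
for y in(-15,40,140):
    k=(abs(l[:,0])<95)&(abs(l[:,1]-y)<8); print("lid z",np.median(P[k][:,2]))
E
```

```text
t: 17.25
ee_pos: [561.6, -19.8, 321.9]
orientation: [-2.779, 1.46, -0.009]
ft_force: [0.2, 0.3, -0.2]
width: 52.6
t 17.25 tcp [561.6 -19.8 321.9] q [-0.06  0.23  1.67  0.    1.24  0.91] F [ 0.2  0.3 -0.2] w 52.6 xyaw -55.4 zdn [ 0.006 -0.    -1.   ]
rect 853 566.6243896484375 -14.566600799560547 (63.8185920715332, 13.621801376342773) 34.33745574951172
lid z 136.25094565041263
lid z 135.60210718851653
lid z 135.52745040121704
```

View pics/w2.png

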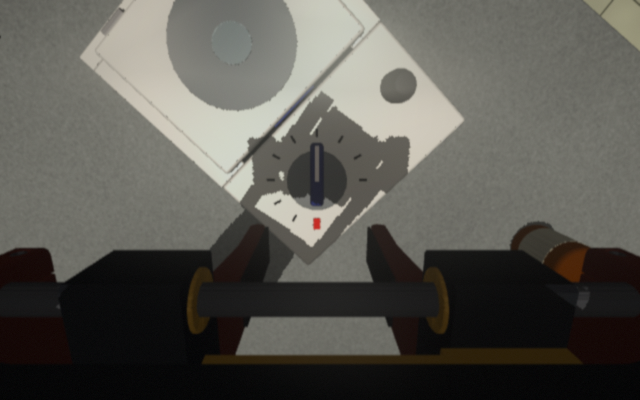

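The picture shows the lever's white-lined end at (317,150), directly opposite the red mark at (317,223) and on the sixth mark. The lid is flat and shut, and the adapter is still upright in its place.

```bash
python3 -c "
from workcell import ctrl
print(ctrl.close_job())"
```

```text
the job is handed in; nothing more can be done
None
```

I closed the centrifuge lid, set the dial to the sixth click and handed the job in at about 17 s of the 51 s allowed.

- **Lid:** I pushed it shut with the closed fingers until it pressed back with about 34 N. Before and after turning the dial, its outer face measured flat at 135 to 137 mm; it should be 135 mm when shut.
- **Dial:** It started in click 0. I gripped the lever and turned it 180° clockwise, six clicks, then let go and lifted clear. In the last picture the pointer sits on the sixth mark, opposite the red zero. The measured lever angle was 34.3° against 34.5° expected.
- **Clear of everything:** At the end the gripper was part open, about 160 mm above the lever. The wrist force was about zero.
- **Other items:** The adapter looked undisturbed in the last picture. I did not measure the rack, bottle and tip box again, but the gripper stayed well clear of them.

None of these checks failed. The only disagreement was 1 to 2 mm between two estimates of the dial's axis, which put at most about 10 N of side force on the lever while turning.

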